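# Open the counter lockbox with its combination

## Task

Open the takings lockbox on the gelato counter; its dial is read like a clock face. Crank the dial counter-clockwise, passing 8 twice and stopping on 8 the third time, then clockwise, passing 11 once and stopping on 11 the second time, then slowly counter-clockwise again (less than three quarters of a turn; the last number is not known) until you feel the dial drop in and stop dead, without forcing it against the stop. Then slide the hatch fully open, never forcing it while it is locked, let go, and leave the other things on the counter where they are.

Things in the scene. Friction and masses are not known exactly. Their poses are not given: they have to be found in the camera images.
- lockbox: grey steel lockbox bolted to the counter, 200 (x) by 300 (y) by 100 mm high; origin at the centre of its underside; z up. The half of its top on the +y side is fixed and carries the dial, the half on the -y side is the sliding hatch. It stays put. Turned at most 0.3 rad from the world axes.
- dial_axis (a point): point on the dial's upright axis, fixed at (0, 75, 132) mm in the lockbox frame, at the crank's grip height. The last number differs each time: it lies 60 to 220 degrees counter-clockwise on from the 11. If the dial goes slower than half a turn a second, a latch drops in there, and within 6 degrees more the dial is blocked rigidly both ways. Press on that stop with at most about 20 N at the crank.
- dial (a joint): angle of the dial (rad), any number of turns, growing counter-clockwise seen from above; 0 when the crank points to 12 (the lockbox's +x), so n o'clock is at -n x pi/6, give or take whole turns. It turns with some 2 to 4 N at the crank. Meet a number within about 8 degrees: overshooting by more means dialing anew. Hidden wheels are picked up on the way; the passes take up their lost motion.
- crank (a point): centre of the grip of the crank knob: upright steel cylinder, 17 mm diameter, 37 mm tall, from 109 to 146 mm above the counter, on the dial 36 mm from its axis; this point is 132 mm above the counter. It spins freely on its own axis, so a gripper can hold it and be led round the circle without turning.
- hatch (a joint): opening of the hatch (m): 0 shut, 0.09 fully open; it slides level along the lockbox's -y with some 3 to 6 N. Steel plate 176 by 140 mm at the box's top. While locked it moves 2 to 3 mm and then is barred: push it with no more than about 15 N there.
- hatch_grip (a point): centre of the hatch's grip: upright black bar 70 mm long along the lockbox's x, 14 mm thick along its y, from 99 to 129 mm above the counter (this point at 115 mm); it moves with the hatch, and is at (0, -100, 115) mm in the lockbox frame while shut
- paper_cup: cup, 80 mm diameter at the rim, 95 mm tall, loose; bystander, origin at its underside
- tub_lid: round aluminium tub lid with a knob, 176 mm diameter, 36 mm high, loose; bystander, origin at its underside
- syrup: amber bottle, 68 mm diameter, 200 mm tall, loose; bystander, origin at its underside
- spade: gelato spade with wooden handle, 280 mm long, lying flat, loose; bystander, origin at its middle on the counter
- twelve (a point): the 12 mark, in the lockbox's top plane 73 mm from the dial's axis towards the box's +x (away from the robot): a long double tick on the ring around the dial. The ring has a tick at each hour, running clockwise seen from above, wide ones at 3, 6 and 9. The dial is a black disc of 52 mm radius, top 108 mm above the counter, with a white pointer line; pointer and crank knob show the number.

How it is judged (in metres and radians):
At the end, for the whole second after the job is handed in: the hatch stands open by more than 80 of its 90 mm, at rest and released (value of joint hatch above 0.08 m and velocity of joint hatch between -0.01 and 0.01 m/s); the robot touches nothing.
It fails at once if the dial was forced against the fallen latch (more than 22 N inside the lock) (contact force between lockbox and dial above 22 N).
It fails at once if the hatch was forced while locked (more than 25 N on the latch) (contact force between lockbox and hatch above 25 N).
It fails at once if a thing on the counter was pushed away (by more than 30 mm) (distance of any of paper_cup, tub_lid, syrup, spade from where it was at the start of the episode above 0.03 m).
It also fails if it takes over 72 s, if anything falls off the work surface, if the arm or the gripper's body presses on something with over 40 N, if the wrist force passes 120 N, or if a joint passes its speed limit or range.

## Robot

A 6-joint arm with a two-finger parallel gripper is mounted at the origin on the work surface. World frame = base frame: x ahead of the robot, y to its left, z up, the work surface at z = 0. Lengths are in mm, angles in rad, forces in N, time in s.
With the tool pointing down it reaches from about 350 to 775 mm from the base axis. Payload 5.5 kg.
Tool frame: the origin (TCP) lies midway between the tips of the shut fingers; the grasp point (between the pads) lies 19 mm behind it; z points along the fingers, y is the direction in which the jaws open and shut (so a half turn about z gives the same grasp; the last joint's range is limited). The gripper opens to 85 mm and grips with 20 to 120 N. Pads are 22 mm wide; open, the fingers measure 114 mm over their backs; the gripper's body (76 mm by 85 mm) begins 54 mm behind the grasp point. The pads swing forward as they close: fully open they stand 13 mm farther back than shut.
Start: joints at [-1.425, 0.313, 0.046, 1.304, 0, 1.431], TCP at [162.102, -551.72, 231.323] pointing down, gripper open.
Joint ranges: [-2.76, 2.76], [-0.86, 1.69], [-1.03, 1.26], [-2.2, 2.34], [-1.47, 1.5], [-3.14, 3.14]. Speed limits (rad/s): [2.57, 2.57, 3.14, 3.14, 3.14, 3.14].

## Interface

Orientations are given as a unit quaternion [x, y, z, w].
In Python, from station import arm gives the robot as it stands.
- The arm moves only by the tool play_rows, never from a script. Its argument "targets" is a list that holds one entry, the list of rows, each a list of 5 numbers: the finger opening in mm, from 0 to 85.4, then the shift along the tool's x, y, z in mm, then the turn about the tool's z in rad. In form: [[[grip, tx, ty, tz, roll], ...]]. A call has 1 to 20 rows; each row shifts and turns the commanded pose from where the row before left it, along the tool's axes as they then stand; what a row does not reach is not made up. A row lasts 1/8 s, in which the tool goes at most 62.5 mm and 10.7 degrees, less where a joint would pass 70% of its speed; a pose out of reach is approached as far as the arm can. A call is refused whole if a number of a shift passes 62.5 or a number of a turn 0.188, either way. A call with a gripper value outside its range is refused whole. The fingers move at their own pace and stop on an object; the grip force is fixed at half the most. Time passes only in rows, so rows that do not move let the fingers close. It gives the time, the measured TCP pose, the force and the opening at its end, in the units of the state.
- arm.sense(): the state, without advancing time (a new reading comes with each control period).
- arm.snapshot(name): name is "scene" or "top"; returns (picture, depth): 420x560x3 uint8, red, green, blue; 420x560 float32, mm along the optical axis (not along the pixel's ray), 0 where there is no reading.
- arm.get_calibration(name): a dict with "mtx" (3x3 intrinsics, pixels), "position" and "attitude" of the camera in the world. Camera axes: x right, y down, z forward; pixel columns grow to the right and rows downward; lengths in mm; the calibration is good to about 2 mm. A picture is of the moment at which its call begins. get_calibration takes no time and is no camera call.
- arm.sign_off(): hands the job in, once; it reports no verdict.
Trained networks look in the newest picture that a camera, given by its name, has taken for a name from the list of things; names that differ only in an ending like _2 or _b are one class to them, and where a whole thing is asked for, a point or a joint stands for the part that bears it (a point fixed in the world has none). Each returns a list of dicts, best first, with "confidence" (0 to 1); they miss things now and then, are a little off and sometimes report something else, mostly with a low value. They report only what shows in the picture. A call takes as long as a camera call.
- arm.outline_of(camera, query): "mask" (420x560 bool, what is visible of it) and "bbox" ([centre column, centre row, width, height] in pixels, round what is visible of it).
- arm.tip_of(camera, query): "uv" ([column, row] in pixels: a listed point, or the origin of a listed thing).
The state is a dict: "time": time; "joint_positions": joint angles; "qd": joint speeds; "tau": joint torques, N m; "eef_pos": TCP position; "ee_rot": TCP orientation; "contact_force": force on the tool from outside, world axes, zero at the start; "moment": the same for the moment, N m; "width": finger opening in mm.
Only numpy, scipy, OpenCV 4.12 (cv2) and the standard library are available. Lean on these libraries where they do the work, as an engineer would, in place of code of your own. Each camera call takes 0.05 s, during which the arm holds its last target. There are 200 camera calls.

## Working session

There is one attempt and no reset: what is moved stays moved. The work goes in short steps, Python scripts to look and compute and a tool call to move; the robot and the scene stay as the last step left them, time stands still between calls to the robot, and variables do not carry over. Pictures are saved under pics/ and viewed, about 8 in all and at most 12, crops included, and the job is handed in when it is done.

Besides the shell and the picture viewer there is one more tool, called after ">>>" by a JSON object that holds its "api" and its "payload", one argument or row to a line. play_rows: Moves the arm, as the interface text tells. Its arguments: {"type":"object","properties":{"targets":{"type":"array","items":{"type":"array","items":{"type":"array","items":{"type":"number"}}}}},"required":["targets"]}

```bash
ls; mkdir -p pics; cat > h.py <<'E'
import numpy as np, cv2
from scipy.spatial.transform import Rotation as R
from station import arm
def cam(n):
    c=arm.get_calibration(n); a=np.array(c["attitude"]); 
    Rm=a if a.shape==(3,3) else R.from_quat(a).as_matrix()
    return np.array(c["mtx"]),np.array(c["position"]),Rm
def pix2z(n,uv,z):
    K,p,Rm=cam(n); d=Rm@np.linalg.inv(K)@np.array([uv[0],uv[1],1.]); return p+d*(z-p[2])/d[2]
def proj(n,P):
    K,p,Rm=cam(n); q=K@(Rm.T@(np.array(P,float)-p)); return q[:2]/q[2]
def save(n,f):
    im,d=arm.snapshot(n); cv2.imwrite("pics/"+f,im[:,:,::-1]); return im,d
E
python3 - <<'E'
from h import *
for n in("top","scene"):
    im,d=save(n,n+"0.png"); print(n,arm.get_calibration(n))
    for q,z in(("crank",132),("hatch_grip",115),("dial_axis",132),("twelve",100),("lockbox",0),("paper_cup",0),("tub_lid",0),("syrup",0),("spade",0)):
        r=arm.tip_of(n,q)
        for k in r[:2]: print(q,k["confidence"],np.round(k["uv"],1),np.round(pix2z(n,k["uv"],z),1))
print(arm.sense())
E
```

```text
pics
top {'mtx': array([[427.94506855,   0.        , 274.52061248],
       [  0.        , 427.94506855, 209.31731512],
       [  0.        ,   0.        ,   1.        ]]), 'position': array([ 529.05513552,  -31.45260152, 1446.66552479]), 'attitude': array([ 0.7163451 , -0.69704575,  0.02547364, -0.01811124])}
crank 0.51 [248.2 221.2] [571.6  35.8 132. ]
hatch_grip 0.57 [300.3 237.2] [ 526.9 -126.6  115. ]
hatch_grip 0.18 [405.1 251.4] [ 491.6 -453.7  115. ]
dial_axis 0.93 [240.8 235.5] [527.2  57.1 132. ]
twelve 0.85 [244.  207.7] [614.8  51.9 100. ]
lockbox 0.76 [266.2 234.1] [534.  -19.5   0. ]
paper_cup 0.69 [149.5 239.4] [505.7 372.1   0. ]
tub_lid 0.76 [158.2 173.9] [728.  352.6   0. ]
syrup 0.8 [278.6 162.5] [778.9 -54.9   0. ]
spade 0.88 [403.9 249.1] [ 496. -486.    0.]
scene {'mtx': array([[413.16536822,   0.        , 282.66125348],
       [  0.        , 413.16536822, 216.74001917],
       [  0.        ,   0.        ,   1.        ]]), 'position': array([1515.00829049, -434.10645732,  817.58380678]), 'attitude': array([ 0.74542425,  0.48209258, -0.25087479, -0.38599388])}
cra
[... 434 characters left out ...]
.0, 'joint_positions': array([-1.42461704e+00,  3.13163261e-01,  4.60968347e-02,  1.30364715e+00,
        4.18676041e-05,  1.43118498e+00]), 'qd': array([ 3.38592477e-04,  3.13654261e-04,  4.23237768e-05, -7.28978102e-04,
       -1.30496316e-03, -3.80540153e-04]), 'tau': array([ 7.08462794e-04, -4.80473042e+01,  2.98818076e+01,  7.02636157e-05,
       -6.89275657e-05,  6.83955847e-06]), 'eef_pos': array([ 162.10144207, -551.69884813,  231.34280415]), 'ee_rot': array([9.89807824e-01, 1.42409515e-01, 2.10695603e-05, 4.13052102e-05]), 'contact_force': array([ 9.13203517e-01, -2.81356046e-01,  2.80363981e-04]), 'moment': array([ 0.04591707, -0.02735159, -0.00328493]), 'width': 85.28313632913249}
```

```bash
python3 - <<'E'
import cv2
im=cv2.imread("pics/top0.png")[140:320,180:400]; cv2.imwrite("pics/c0.png",cv2.resize(im,None,fx=3.6,fy=3.3,interpolation=2) if 0 else cv2.resize(im,None,fx=3.3,fy=3.3,interpolation=2))
E
```

```text
(no output)
```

View pics/c0.png

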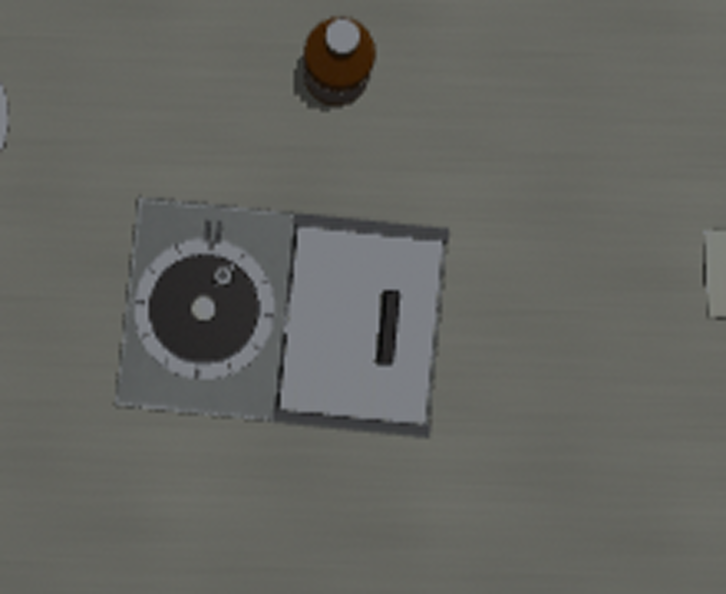

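View pics/scene0.png

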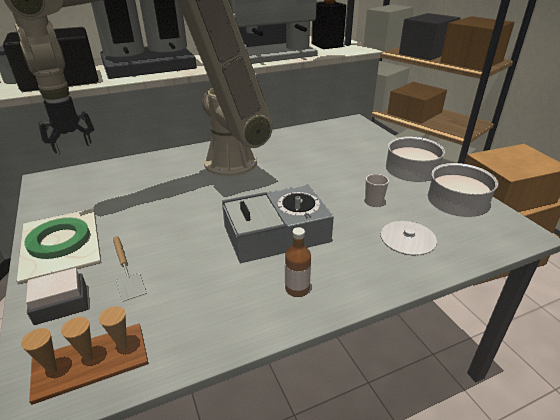

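```bash
python3 - <<'E'
from h import *
K,p,Rm=cam("top")
im,d=arm.snapshot("top")
v,u=np.mgrid[:420,:560]
P=(np.stack([(u-K[0,2])/K[0,0]*d,(v-K[1,2])/K[1,1]*d,d],-1)@Rm.T)+p
m=(P[...,2]>85)&(P[...,2]<150)&(abs(P[...,0]-530)<200)&(abs(P[...,1])<260)
print(m.sum(), np.median(P[...,2][m]))
pts=P[m][:,:2].astype(np.float32)
r=cv2.minAreaRect(pts); print(r, cv2.boxPoints(r)); print(pts.mean(0))
for c in[(138,198),(447,230),(430,437),(115,406)]: print(pix2z("top",(c[0]/3.3+180-.35,c[1]/3.3+140-.35),100).round(1))
for nm,c,z in(("dialhub",(203,308),110),("crank",(223,275),146),("grip",(391,292),129),("grip",(386,364),129)): print(nm,pix2z("top",(c[0]/3.3+180-.35,c[1]/3.3+140-.35),z).round(1))
E
```

```text
6016 100.4772194440402
((528.7203369140625, -17.126724243164062), (300.8946228027344, 200.38108825683594), 85.78929138183594) [[ 417.7537   -159.8115  ]
 [ 617.59393  -174.52438 ]
 [ 639.687     125.558044]
 [ 439.84674   140.27094 ]]
[528.357    -16.615004]
[638.3 123.7 100. ]
[ 615.8 -172.4  100. ]
[ 418.8 -160.4  100. ]
[440.2 138.6 100. ]
dialhub [535.   57.7 110. ]
crank [565.7  37.8 146. ]
grip [ 554.6 -118.3  129. ]
grip [ 487.5 -115.2  129. ]
```

The top view puts the box centre at about (528.5, -17) with a yaw of -0.0735 rad. The dial hub (crop pixel 203,308) and the hatch bar both agree with that pose. The crank (crop pixel 223,275) is near 1 o'clock, and the surroundings are clear. I'll turn the tool to line up with the box first.

>>> {"api": "play_rows", "payload": {
  "targets": [
    [[85,0,0,0,-0.1855],[85,0,0,0,-0.1855],[85,0,0,0,-0.1855],[85,0,0,0,-0.1855],[85,0,0,0,-0.1855],[85,0,0,0,-0.1855],[85,0,0,0,-0.1855],[85,0,0,0,-0.1855],[85,0,0,0,-0.1855],[85,0,0,0,-0.1855],[85,0,0,0,-0.1855],[85,0,0,0,-0.1855],[85,0,0,0,-0.1855],[85,0,0,0,-0.1855],[85,0,0,0,-0.1855],[85,0,0,0,0]]
  ]
}}

```text
time: 3.05
eef_pos: [162.1, -551.7, 231.3]
ee_rot: [0.038, 0.999, -0.0, 0.0]
contact_force: [0.3, -0.2, 0.8]
width: 84.9
```

>>> {"api": "play_rows", "payload": {
  "targets": [
    [[85,-29.8,51.5,0,0],[85,-29.8,51.5,0,0],[85,-29.8,51.5,0,0],[85,-29.8,51.5,0,0],[85,-29.8,51.5,0,0],[85,-29.8,51.5,0,0],[85,-29.8,51.5,0,0],[85,-29.8,51.5,0,0],[85,-29.8,51.5,0,0],[85,-29.8,51.5,0,0],[85,-29.8,51.5,0,0],[85,-29.8,51.5,0,0],[85,0,0,0,0],[85,0,0,0,0]]
  ]
}}

```text
time: 4.8
eef_pos: [563.6, 38.6, 230.9]
ee_rot: [0.037, 0.999, -0.0, -0.001]
contact_force: [0.2, 0.5, 0.3]
width: 84.9
```

>>> {"api": "play_rows", "payload": {
  "targets": [
    [[85,0,0,25,0],[85,0,0,30,0],[85,0,0,30,0],[85,0,0,20,0],[85,0,0,9,0],[85,0,0,0,0],[85,0,0,0,0]]
  ]
}}

```text
time: 5.68
eef_pos: [564.6, 37.9, 118.4]
ee_rot: [0.037, 0.999, -0.0, 0.001]
contact_force: [-0.1, 0.0, 0.5]
width: 85.1
```

```bash
python3 - <<'E'
from h import *
s=arm.sense(); print(s["eef_pos"],s["contact_force"])
im,_=arm.snapshot("scene")
cv2.imwrite("pics/s1.png",cv2.resize(im[140:260,220:360],None,fx=5,fy=5,interpolation=2))
E
```

```text
[564.61543613  37.93820849 118.41325181] [-0.14304805  0.03391434  0.5337815 ]
```

View pics/s1.png

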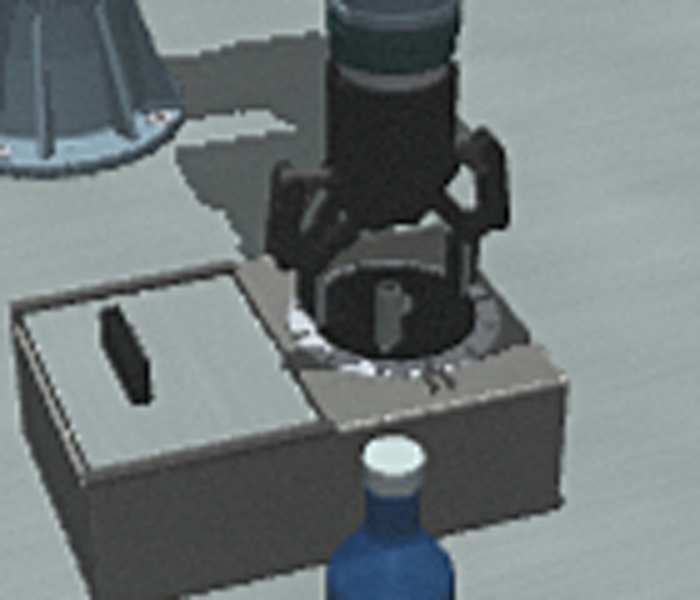

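The knob (crop pixel 390,315) stands between the open fingers, so I'll close on it.

>>> {"api": "play_rows", "payload": {
  "targets": [
    [[40,0,0,1,0],[20,0,0,1,0],[10,0,0,0,0],[10,0,0,0,0],[10,0,0,0,0],[10,0,0,0,0]]
  ]
}}

```text
time: 6.48
eef_pos: [564.1, 38.3, 115.5]
ee_rot: [0.037, 0.999, -0.0, 0.0]
contact_force: [0.2, -0.3, 2.7]
width: 15.3
```

```bash
cat >> h.py <<'E'
C=np.array([528.5,-17.]);Y=-0.0735
Rb=np.array([[np.cos(Y),-np.sin(Y)],[np.sin(Y),np.cos(Y)]])
def box(p): return Rb.T@(np.array(p)[:2]-C)
def rep():
    s=arm.sense(); b=box(s["eef_pos"]); r=b-[0,75]
    print("t",s["time"],"tcp",s["eef_pos"].round(1),"box",b.round(2),"rad",np.hypot(*r).round(2),"ang",np.degrees(np.arctan2(r[1],r[0])).round(1),"Fbox",(Rb.T@s["contact_force"][:2]).round(1),"Fz",s["contact_force"][2].round(1),"w",round(s["width"],1))
E
python3 -c "
from h import *
rep()
im,_=arm.snapshot('scene')
rep()"
```

```text
t 6.475 tcp [564.1  38.3 115.5] box [31.48 57.81] rad 35.87 ang -28.6 Fbox [ 0.2 -0.3] Fz 2.7 w 15.3
t 6.525 tcp [564.1  38.4 115.5] box [31.45 57.83] rad 35.84 ang -28.6 Fbox [-0.4 -0.1] Fz 1.8 w 15.1
```

```bash
cat >> h.py <<'E'
def rows(a0,steps,r=36):
    a=np.radians(np.cumsum([a0]+list(steps))); b=r*np.stack([np.cos(a),np.sin(a)],1); b=np.diff(b.round(1),axis=0)
    print("end",np.degrees(a[-1])); print("["+", ".join("[10, %.1f, %.1f, 0, 0]"%(-x,y) for x,y in b)+"]")
E
python3 -c "
from h import *
rows(-28.6,[5]+[10]*11+[5,0])"
```

```text
end 91.4
[[10, -1.4, 2.8, 0, 0], [10, -2.0, 5.9, 0, 0], [10, -0.9, 6.2, 0, 0], [10, 0.1, 6.3, 0, 0], [10, 1.3, 6.2, 0, 0], [10, 2.3, 5.8, 0, 0], [10, 3.2, 5.4, 0, 0], [10, 4.2, 4.7, 0, 0], [10, 4.9, 3.9, 0, 0], [10, 5.5, 3.0, 0, 0], [10, 5.9, 2.0, 0, 0], [10, 6.2, 0.9, 0, 0], [10, 3.2, 0.1, 0, 0], [10, -0.0, 0.0, 0, 0]]
```

>>> {"api": "play_rows", "payload": {
  "targets": [
    [[10,-1.4,2.8,0,0],[10,-2.0,5.9,0,0],[10,-0.9,6.2,0,0],[10,0.1,6.3,0,0],[10,1.3,6.2,0,0],[10,2.3,5.8,0,0],[10,3.2,5.4,0,0],[10,4.2,4.7,0,0],[10,4.9,3.9,0,0],[10,5.5,3.0,0,0],[10,5.9,2.0,0,0],[10,6.2,0.9,0,0],[10,3.2,0.1,0,0],[10,0,0,0,0]]
  ]
}}

```text
time: 8.28
eef_pos: [536.0, 92.6, 115.4]
ee_rot: [0.037, 0.999, -0.002, 0.001]
contact_force: [0.1, -6.2, 3.5]
width: 15.4
```

```bash
python3 -c "
from h import *
rep()
rows(91.4,[10]+[18]*10+[10,0])"
```

```text
t 8.275 tcp [536.   92.6 115.4] box [ -0.52 109.9 ] rad 34.9 ang 90.9 Fbox [ 0.5 -6.1] Fz 3.5 w 15.4
end 291.4
[[10, 6.2, -0.7, 0, 0], [10, 10.6, -3.9, 0, 0], [10, 8.8, -7.0, 0, 0], [10, 6.2, -9.4, 0, 0], [10, 3.1, -10.9, 0, 0], [10, -0.5, -11.2, 0, 0], [10, -3.9, -10.6, 0, 0], [10, -7.0, -8.8, 0, 0], [10, -9.4, -6.2, 0, 0], [10, -10.9, -3.1, 0, 0], [10, -11.2, 0.5, 0, 0], [10, -6.0, 1.8, 0, 0], [10, -0.0, 0.0, 0, 0]]
```

>>> {"api": "play_rows", "payload": {
  "targets": [
    [[10,6.2,-0.7,0,0],[10,10.6,-3.9,0,0],[10,8.8,-7.0,0,0],[10,6.2,-9.4,0,0],[10,3.1,-10.9,0,0],[10,-0.5,-11.2,0,0],[10,-3.9,-10.6,0,0],[10,-7.0,-8.8,0,0],[10,-9.4,-6.2,0,0],[10,-10.9,-3.1,0,0],[10,-11.2,0.5,0,0],[10,-6.0,1.8,0,0],[10,0,0,0,0]]
  ]
}}

```text
time: 9.9
eef_pos: [544.7, 22.5, 115.4]
ee_rot: [0.037, 0.999, -0.0, -0.0]
contact_force: [1.0, -0.7, 4.3]
width: 15.5
```

```bash
python3 -c "
from h import *
rep()
rows(291.4,[10]+[19]*13+[8,0])"
```

```text
t 9.9 tcp [544.7  22.5 115.4] box [13.21 40.56] rad 36.89 ang -69.0 Fbox [ 1.  -0.6] Fz 4.3 w 15.5
end 556.4
[[10, -5.7, 2.8, 0, 0], [10, -8.9, 7.8, 0, 0], [10, -6.0, 10.2, 0, 0], [10, -2.3, 11.7, 0, 0], [10, 1.6, 11.8, 0, 0], [10, 5.4, 10.6, 0, 0], [10, 8.6, 8.2, 0, 0], [10, 10.7, 5.1, 0, 0], [10, 11.8, 1.2, 0, 0], [10, 11.6, -2.6, 0, 0], [10, 10.1, -6.3, 0, 0], [10, 7.5, -9.2, 0, 0], [10, 4.1, -11.2, 0, 0], [10, 0.2, -11.9, 0, 0], [10, -1.1, -4.9, 0, 0], [10, -0.0, 0.0, 0, 0]]
```

```bash
cat >> h.py <<'E'
CT=np.array([-0.5,73.9])
def rep():
    s=arm.sense(); b=box(s["eef_pos"]); r=b-CT; a=np.arctan2(r[1],r[0]); F=Rb.T@s["contact_force"][:2]
    print("t",round(s["time"],2),"box",b.round(2),"rad",np.hypot(*r).round(2),"ang",np.degrees(a).round(1),"Frad",(F@[np.cos(a),np.sin(a)]).round(1),"Ftan",(F@[-np.sin(a),np.cos(a)]).round(1),"Fz",s["contact_force"][2].round(1),"w",round(s["width"],1))
    return b
def rows(b0,a0,steps,r=36):
    a=np.radians(np.cumsum([a0]+list(steps)))[1:]; b=CT+r*np.stack([np.cos(a),np.sin(a)],1); b=np.diff(np.vstack([b0,b]).round(1),axis=0)
    print("end",np.degrees(a[-1])); print("["+", ".join("[10, %.1f, %.1f, 0, 0]"%(-x,y) for x,y in b)+"]")
E
python3 -c "
from h import *
b=rep()
rows(b,292.4,[10]+[18]*13+[8,0])"
```

```text
t 9.9 box [13.21 40.56] rad 36.05 ang -67.6 Frad 0.9 Ftan 0.7 Fz 4.3 w 15.5
end 544.4
[[10, -5.6, 2.9, 0, 0], [10, -8.4, 7.5, 0, 0], [10, -5.8, 9.6, 0, 0], [10, -2.4, 11.0, 0, 0], [10, 1.0, 11.3, 0, 0], [10, 4.5, 10.3, 0, 0], [10, 7.5, 8.4, 0, 0], [10, 9.6, 5.8, 0, 0], [10, 11.0, 2.4, 0, 0], [10, 11.3, -1.0, 0, 0], [10, 10.3, -4.5, 0, 0], [10, 8.4, -7.5, 0, 0], [10, 5.8, -9.6, 0, 0], [10, 2.4, -11.0, 0, 0], [10, -0.0, -5.1, 0, 0], [10, -0.0, 0.0, 0, 0]]
```

>>> {"api": "play_rows", "payload": {
  "targets": [
    [[10,-5.6,2.9,0,0],[10,-8.4,7.5,0,0],[10,-5.8,9.6,0,0],[10,-2.4,11.0,0,0],[10,1.0,11.3,0,0],[10,4.5,10.3,0,0],[10,7.5,8.4,0,0],[10,9.6,5.8,0,0],[10,11.0,2.4,0,0],[10,11.3,-1.0,0,0],[10,10.3,-4.5,0,0],[10,8.4,-7.5,0,0],[10,5.8,-9.6,0,0],[10,2.4,-11.0,0,0],[10,0,-5.1,0,0],[10,0,0,0,0]]
  ]
}}

```text
time: 11.9
eef_pos: [497.0, 57.2, 115.4]
ee_rot: [0.037, 0.999, -0.0, -0.0]
contact_force: [1.4, 0.4, 4.4]
width: 15.5
```

```bash
python3 -c "
from h import *
b=rep()
rows(b,544.4,[10]+[18]*14+[8,0])"
```

```text
t 11.9 box [-36.85  71.68] rad 36.42 ang -176.5 Frad -1.4 Ftan -0.4 Fz 4.4 w 15.5
end 814.4
[[10, -1.4, -6.8, 0, 0], [10, -4.5, -10.3, 0, 0], [10, -7.5, -8.4, 0, 0], [10, -9.6, -5.8, 0, 0], [10, -11.0, -2.4, 0, 0], [10, -11.3, 1.0, 0, 0], [10, -10.3, 4.5, 0, 0], [10, -8.4, 7.5, 0, 0], [10, -5.8, 9.6, 0, 0], [10, -2.4, 11.0, 0, 0], [10, 1.0, 11.3, 0, 0], [10, 4.5, 10.3, 0, 0], [10, 7.5, 8.4, 0, 0], [10, 9.6, 5.8, 0, 0], [10, 11.0, 2.4, 0, 0], [10, 5.1, 0.0, 0, 0], [10, -0.0, 0.0, 0, 0]]
```

>>> {"api": "play_rows", "payload": {
  "targets": [
    [[10,-1.4,-6.8,0,0],[10,-4.5,-10.3,0,0],[10,-7.5,-8.4,0,0],[10,-9.6,-5.8,0,0],[10,-11.0,-2.4,0,0],[10,-11.3,1.0,0,0],[10,-10.3,4.5,0,0],[10,-8.4,7.5,0,0],[10,-5.8,9.6,0,0],[10,-2.4,11.0,0,0],[10,1.0,11.3,0,0],[10,4.5,10.3,0,0],[10,7.5,8.4,0,0],[10,9.6,5.8,0,0],[10,11.0,2.4,0,0],[10,5.1,0,0,0],[10,0,0,0,0]]
  ]
}}

```text
time: 14.02
eef_pos: [532.7, 92.6, 115.4]
ee_rot: [0.037, 0.999, -0.001, -0.0]
contact_force: [1.4, -2.4, 5.6]
width: 15.4
```

```bash
python3 -c "
from h import *
b=rep()
rows(b,94.4,[8,9,7,2,0,0])
save('top','t2.png');im=cv2.imread('pics/t2.png');cv2.imwrite('pics/t2c.png',cv2.resize(im[180:290,190:320],None,fx=5,fy=5,interpolation=2))"
```

```text
t 14.03 box [ -3.91 109.63] rad 35.9 ang 95.4 Frad -2.5 Ftan -1.4 Fz 5.6 w 15.4
end 120.40000000000002
[[10, 4.3, -0.5, 0, 0], [10, 5.4, -1.7, 0, 0], [10, 4.0, -1.8, 0, 0], [10, 1.1, -0.6, 0, 0], [10, -0.0, 0.0, 0, 0], [10, -0.0, 0.0, 0, 0]]
```

View pics/t2c.png

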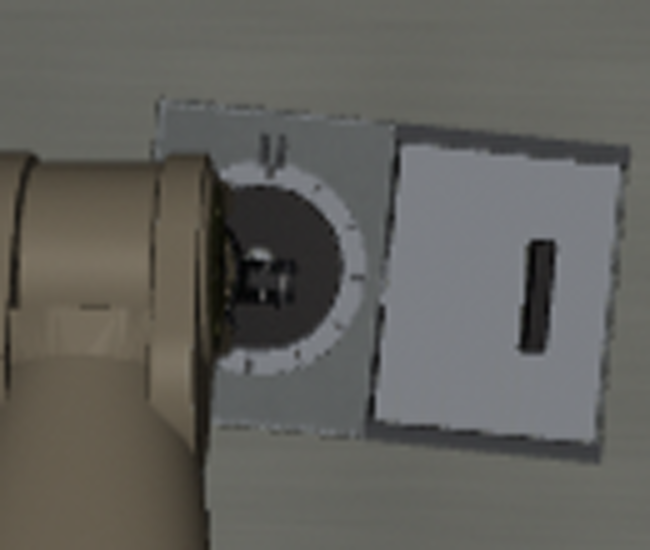

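The arm covers the crank from above, but what shows fits a crank near 9 o'clock and nothing else has moved. I'll finish onto 8 slowly.

>>> {"api": "play_rows", "payload": {
  "targets": [
    [[10,4.3,-0.5,0,0],[10,5.4,-1.7,0,0],[10,4.0,-1.8,0,0],[10,1.0,-0.6,0,0],[10,0,0,0,0],[10,0,0,0,0]]
  ]
}}

```text
time: 14.82
eef_pos: [518.1, 89.4, 115.4]
ee_rot: [0.037, 0.999, -0.0, -0.0]
contact_force: [2.2, -1.7, 5.9]
width: 15.2
```

```bash
python3 -c "
from h import *
b=rep()
rows(b,120,[-9]+[-18]*12+[-9,0])"
```

```text
t 14.82 box [-18.14 105.39] rad 36.1 ang 119.3 Frad -2.5 Ftan -1.3 Fz 5.9 w 15.2
end -114.00000000000001
[[10, -4.7, 2.1, 0, 0], [10, -11.0, 2.4, 0, 0], [10, -11.2, -1.2, 0, 0], [10, -10.3, -4.6, 0, 0], [10, -8.4, -7.5, 0, 0], [10, -5.6, -9.8, 0, 0], [10, -2.4, -11.0, 0, 0], [10, 1.2, -11.2, 0, 0], [10, 4.6, -10.3, 0, 0], [10, 7.5, -8.4, 0, 0], [10, 9.8, -5.6, 0, 0], [10, 11.0, -2.4, 0, 0], [10, 11.2, 1.2, 0, 0], [10, 5.3, 1.9, 0, 0], [10, -0.0, 0.0, 0, 0]]
```

>>> {"api": "play_rows", "payload": {
  "targets": [
    [[10,-4.7,2.1,0,0],[10,-11.0,2.4,0,0],[10,-11.2,-1.2,0,0],[10,-10.3,-4.6,0,0],[10,-8.4,-7.5,0,0],[10,-5.6,-9.8,0,0],[10,-2.4,-11.0,0,0],[10,1.2,-11.2,0,0],[10,4.6,-10.3,0,0],[10,7.5,-8.4,0,0],[10,9.8,-5.6,0,0],[10,11.0,-2.4,0,0],[10,11.2,1.2,0,0],[10,5.3,1.9,0,0],[10,0,0,0,0]]
  ]
}}

```text
time: 16.7
eef_pos: [514.7, 25.6, 115.3]
ee_rot: [0.036, 0.999, 0.0, -0.001]
contact_force: [-0.4, -1.0, 8.4]
width: 15.4
```

```bash
python3 -c "
from h import *
b=rep()
rows(b,-114,[-9]+[-18]*9+[-12,-5,0])"
```

```text
t 16.7 box [-16.93  41.47] rad 36.36 ang -116.9 Frad 1.0 Ftan 0.2 Fz 8.4 w 15.4
end -302.0
[[10, 3.2, 2.2, 0, 0], [10, 8.4, 7.5, 0, 0], [10, 5.6, 9.8, 0, 0], [10, 2.4, 11.0, 0, 0], [10, -1.2, 11.2, 0, 0], [10, -4.6, 10.3, 0, 0], [10, -7.5, 8.4, 0, 0], [10, -9.8, 5.6, 0, 0], [10, -11.0, 2.4, 0, 0], [10, -11.2, -1.2, 0, 0], [10, -7.0, -2.7, 0, 0], [10, -2.8, -1.6, 0, 0], [10, -0.0, 0.0, 0, 0]]
```

>>> {"api": "play_rows", "payload": {
  "targets": [
    [[10,3.2,2.2,0,0],[10,8.4,7.5,-0.5,0],[10,5.6,9.8,-0.5,0],[10,2.4,11.0,0,0],[10,-1.2,11.2,0,0],[10,-4.6,10.3,0,0],[10,-7.5,8.4,0,0],[10,-9.8,5.6,0,0],[10,-11.0,2.4,0,0],[10,-11.2,-1.2,0,0],[10,-7.0,-2.7,0,0],[10,-2.8,-1.6,0,0],[10,0,0,0,0]]
  ]
}}

```text
time: 18.32
eef_pos: [556.3, 84.3, 115.5]
ee_rot: [0.037, 0.999, -0.001, -0.001]
contact_force: [-4.5, -5.0, 0.7]
width: 15.5
```

```bash
python3 -c "
from h import *
b=rep()
rows(b,58,[-9,-9,-8,-2,0,0])"
```

```text
t 18.32 box [ 20.26 103.09] rad 35.82 ang 54.6 Frad -6.7 Ftan 0.3 Fz 0.7 w 15.5
end 29.999999999999996
[[10, -2.8, -2.0, 0, 0], [10, -4.0, -4.1, 0, 0], [10, -2.9, -4.0, 0, 0], [10, -0.7, -1.1, 0, 0], [10, -0.0, 0.0, 0, 0], [10, -0.0, 0.0, 0, 0]]
```

>>> {"api": "play_rows", "payload": {
  "targets": [
    [[10,-2.6,-2.2,0,0],[10,-3.7,-4.3,0,0],[10,-2.7,-4.2,0,0],[10,-0.7,-1.1,0,0],[10,0,0,0,0],[10,0,0,0,0]]
  ]
}}

```text
time: 19.08
eef_pos: [565.2, 73.0, 115.6]
ee_rot: [0.037, 0.999, 0.0, -0.001]
contact_force: [-4.0, 0.0, -4.0]
width: 15.3
```

```bash
python3 -c "
from h import *
b=rep()
rows(b,30,[6]*9+[0])"
```

```text
t 19.07 box [29.95 92.43] rad 35.64 ang 31.3 Frad -3.5 Ftan 1.9 Fz -4.0 w 15.3
end 84.0
[[10, 1.3, 2.7, 0, 0], [10, 2.3, 2.9, 0, 0], [10, 2.7, 2.7, 0, 0], [10, 2.9, 2.3, 0, 0], [10, 3.2, 2.1, 0, 0], [10, 3.4, 1.7, 0, 0], [10, 3.5, 1.3, 0, 0], [10, 3.6, 1.0, 0, 0], [10, 3.7, 0.6, 0, 0], [10, -0.0, 0.0, 0, 0]]
```

>>> {"api": "play_rows", "payload": {
  "targets": [
    [[10,1.6,2.7,0,0],[10,2.5,2.7,0,0],[10,2.7,2.7,0,0],[10,2.9,2.3,0,0],[10,3.2,2.1,0,0],[10,3.4,1.7,0,0],[10,3.5,1.3,0,0],[10,3.6,1.0,0,0],[10,2.5,0.4,0,0],[10,0,0,0,0]]
  ]
}}

```text
time: 20.32
eef_pos: [541.3, 91.6, 115.8]
ee_rot: [0.037, 0.999, -0.0, 0.0]
contact_force: [3.8, -1.8, -11.5]
width: 15.2
```

```bash
cat >> h.py <<'E'
_rep=rep
def rep():
    b=_rep(); F=Rb.T@arm.sense()["contact_force"][:2]; return b-F/5.5
def step(d=(2.5,2.5,0)):
    b=rep(); r=b-CT; a=np.degrees(np.arctan2(r[1],r[0])); print("cmd est",a.round(1),np.hypot(*r).round(1)); rows(b,a,d)
E
python3 -c "
from h import *
step()"
```

```text
t 20.32 box [  4.83 109.23] rad 35.73 ang 81.4 Frad -0.9 Ftan -4.1 Fz -11.5 w 15.2
cmd est 82.6 35.9
end 87.6004599229547
[[10, 1.5, 0.3, 0, 0], [10, 1.6, 0.1, 0, 0], [10, -0.0, 0.0, 0, 0]]
```

>>> {"api": "play_rows", "payload": {
  "targets": [
    [[10,0,1.0,0.7,0],[10,0,0,0,0],[10,0,0,0,0]]
  ]
}}

```text
time: 20.7
eef_pos: [541.2, 91.7, 115.7]
ee_rot: [0.037, 0.999, -0.001, 0.0]
contact_force: [1.7, -4.8, -9.4]
width: 15.2
```

>>> {"api": "play_rows", "payload": {
  "targets": [
    [[10,0,-1.0,0,0],[10,0,0,0,0],[10,0,0,0,0]]
  ]
}}

```text
time: 21.08
eef_pos: [541.2, 91.6, 115.7]
ee_rot: [0.037, 0.999, -0.0, 0.0]
contact_force: [3.3, -2.3, -8.8]
width: 15.4
```

```bash
python3 -c "
import numpy as np
for a in range(82,262,5):
    m=np.radians(a+2.5); print(a,'->',a+5,'half: tx %.1f ty %.1f'%(1.57*np.sin(m),1.57*np.cos(m)),end='; ')"
```

```text
82 -> 87 half: tx 1.6 ty 0.2; 87 -> 92 half: tx 1.6 ty 0.0; 92 -> 97 half: tx 1.6 ty -0.1; 97 -> 102 half: tx 1.5 ty -0.3; 102 -> 107 half: tx 1.5 ty -0.4; 107 -> 112 half: tx 1.5 ty -0.5; 112 -> 117 half: tx 1.4 ty -0.7; 117 -> 122 half: tx 1.4 ty -0.8; 122 -> 127 half: tx 1.3 ty -0.9; 127 -> 132 half: tx 1.2 ty -1.0; 132 -> 137 half: tx 1.1 ty -1.1; 137 -> 142 half: tx 1.0 ty -1.2; 142 -> 147 half: tx 0.9 ty -1.3; 147 -> 152 half: tx 0.8 ty -1.4; 152 -> 157 half: tx 0.7 ty -1.4; 157 -> 162 half: tx 0.5 ty -1.5; 162 -> 167 half: tx 0.4 ty -1.5; 167 -> 172 half: tx 0.3 ty -1.5; 172 -> 177 half: tx 0.2 ty -1.6; 177 -> 182 half: tx 0.0 ty -1.6; 182 -> 187 half: tx -0.1 ty -1.6; 187 -> 192 half: tx -0.3 ty -1.5; 192 -> 197 half: tx -0.4 ty -1.5; 197 -> 202 half: tx -0.5 ty -1.5; 202 -> 207 half: tx -0.7 ty -1.4; 207 -> 212 half: tx -0.8 ty -1.4; 212 -> 217 half: tx -0.9 ty -1.3; 217 -> 222 half: tx -1.0 ty -1.2; 222 -> 227 half: tx -1.1 ty -1.1; 227 -> 232 half: tx -1.2 ty -1.0; 232 -> 237 half: tx -1.3 ty -0.9; 237 -> 242 half: tx -1.4 ty -0.8; 242 -> 247 half: tx -1.4 ty -0.7; 247 -> 252 half: tx -1.5 ty -0.5; 252 -> 257 half: tx -1.5 ty -0.4; 257 -> 262 half: tx -1.5 ty -0.3;
```

>>> {"api": "play_rows", "payload": {
  "targets": [
    [[10,1.3,0.2,0,0],[10,1.3,0.1,0,0],[10,0,0,0,0],[10,0,0,0,0]]
  ]
}}

```text
time: 21.58
eef_pos: [538.0, 92.2, 115.7]
ee_rot: [0.037, 0.999, 0.0, -0.0]
contact_force: [2.3, -1.8, -7.7]
width: 15.2
```

>>> {"api": "play_rows", "payload": {
  "targets": [
    [[10,1.9,0,0,0],[10,1.9,0,0,0],[10,0,0,0,0]]
  ]
}}

```text
time: 21.95
eef_pos: [534.0, 92.5, 115.7]
ee_rot: [0.037, 0.999, 0.0, -0.0]
contact_force: [1.7, -0.1, -6.4]
width: 15.4
```

>>> {"api": "play_rows", "payload": {
  "targets": [
    [[10,1.9,-0.2,0,0],[10,1.9,-0.2,0,0],[10,0,0,0,0]]
  ]
}}

```text
time: 22.32
eef_pos: [530.2, 92.4, 115.7]
ee_rot: [0.037, 0.999, 0.0, -0.0]
contact_force: [1.7, 0.8, -5.5]
width: 15.3
```

>>> {"api": "play_rows", "payload": {
  "targets": [
    [[10,1.8,-0.4,0,0],[10,1.8,-0.4,0,0],[10,0,0,0,0]]
  ]
}}

```text
time: 22.7
eef_pos: [526.4, 91.9, 115.7]
ee_rot: [0.037, 0.999, 0.0, -0.0]
contact_force: [2.6, 1.0, -4.2]
width: 15.3
```

>>> {"api": "play_rows", "payload": {
  "targets": [
    [[10,1.8,-0.5,0,0],[10,1.8,-0.6,0,0],[10,0,0,0,0]]
  ]
}}

```text
time: 23.08
eef_pos: [522.9, 91.0, 115.7]
ee_rot: [0.037, 0.999, 0.0, -0.0]
contact_force: [1.6, 3.3, -4.0]
width: 15.0
```

>>> {"api": "play_rows", "payload": {
  "targets": [
    [[10,1.7,-0.7,0,0],[10,1.7,-0.8,0,0],[10,0,0,0,0]]
  ]
}}

```text
time: 23.45
eef_pos: [519.3, 89.7, 115.6]
ee_rot: [0.037, 0.999, 0.0, -0.0]
contact_force: [1.6, 3.5, -3.4]
width: 15.0
```

>>> {"api": "play_rows", "payload": {
  "targets": [
    [[10,1.6,-0.9,0,0],[10,1.6,-0.9,0,0],[10,0,0,0,0]]
  ]
}}

```text
time: 23.82
eef_pos: [516.0, 88.2, 115.6]
ee_rot: [0.037, 0.999, 0.0, -0.0]
contact_force: [1.3, 4.1, -2.7]
width: 15.2
```

>>> {"api": "play_rows", "payload": {
  "targets": [
    [[10,1.5,-1.0,0,0],[10,1.5,-1.1,0,0],[10,0,0,0,0]]
  ]
}}

```text
time: 24.2
eef_pos: [512.7, 86.2, 115.6]
ee_rot: [0.037, 0.999, -0.0, -0.001]
contact_force: [-0.5, 4.0, -0.9]
width: 15.4
```

>>> {"api": "play_rows", "payload": {
  "targets": [
    [[10,1.4,-1.2,0,0],[10,1.4,-1.3,0,0],[10,0,0,0,0]]
  ]
}}

```text
time: 24.58
eef_pos: [509.8, 83.9, 115.6]
ee_rot: [0.037, 0.999, 0.0, -0.0]
contact_force: [0.3, 4.2, -1.8]
width: 15.1
```

>>> {"api": "play_rows", "payload": {
  "targets": [
    [[10,1.3,-1.4,0,0],[10,1.2,-1.4,0,0],[10,0,0,0,0]]
  ]
}}

```text
time: 24.95
eef_pos: [507.0, 81.3, 115.6]
ee_rot: [0.037, 0.999, -0.0, -0.001]
contact_force: [-1.5, 4.0, -1.2]
width: 15.3
```

>>> {"api": "play_rows", "payload": {
  "targets": [
    [[10,1.1,-1.5,0,0],[10,1.1,-1.5,0,0],[10,0,0,0,0]]
  ]
}}

```text
time: 25.32
eef_pos: [504.7, 78.5, 115.6]
ee_rot: [0.037, 0.999, 0.0, -0.0]
contact_force: [-2.3, 4.8, -0.5]
width: 15.1
```

>>> {"api": "play_rows", "payload": {
  "targets": [
    [[10,1.0,-1.6,0,0],[10,1.0,-1.6,0,0],[10,0,0,0,0]]
  ]
}}

```text
time: 25.7
eef_pos: [502.4, 75.3, 115.6]
ee_rot: [0.037, 0.999, -0.0, -0.0]
contact_force: [-3.0, 4.4, 0.5]
width: 15.4
```

>>> {"api": "play_rows", "payload": {
  "targets": [
    [[10,1.0,-1.7,0,0],[10,0.9,-1.7,0,0],[10,0,0,0,0]]
  ]
}}

```text
time: 26.08
eef_pos: [500.5, 71.8, 115.5]
ee_rot: [0.037, 0.999, -0.0, -0.0]
contact_force: [-1.3, 2.7, 0.1]
width: 15.2
```

>>> {"api": "play_rows", "payload": {
  "targets": [
    [[10,0.7,-1.8,0,0],[10,0.6,-1.8,0,0],[10,0,0,0,0]]
  ]
}}

```text
time: 26.45
eef_pos: [499.1, 68.4, 115.5]
ee_rot: [0.037, 0.999, -0.0, -0.0]
contact_force: [-1.4, 3.2, -1.7]
width: 15.2
```

>>> {"api": "play_rows", "payload": {
  "targets": [
    [[10,0.5,-1.9,0,0],[10,0.4,-1.9,0,0],[10,0,0,0,0]]
  ]
}}

```text
time: 26.82
eef_pos: [498.0, 64.5, 115.5]
ee_rot: [0.037, 0.999, -0.0, -0.0]
contact_force: [-1.4, 1.8, 0.5]
width: 15.4
```

>>> {"api": "play_rows", "payload": {
  "targets": [
    [[10,0.2,-1.9,0,0],[10,0.2,-1.9,0,0],[10,0,0,0,0]]
  ]
}}

```text
time: 27.2
eef_pos: [497.3, 60.0, 115.5]
ee_rot: [0.037, 0.999, -0.001, -0.0]
contact_force: [-2.0, -1.8, -0.8]
width: 15.1
```

The tangential force just changed sign, which could be the drop-in, so I'll take smaller steps.

>>> {"api": "play_rows", "payload": {
  "targets": [
    [[10,0,-1.1,0,0],[10,0,-1.0,0,0],[10,0,0,0,0]]
  ]
}}

```text
time: 27.58
eef_pos: [497.2, 59.0, 115.5]
ee_rot: [0.037, 0.999, -0.0, -0.0]
contact_force: [-2.1, 0.9, -1.0]
width: 15.6
```

>>> {"api": "play_rows", "payload": {
  "targets": [
    [[10,0,-0.8,0,0],[10,0,-0.7,0,0],[10,0,0,0,0]]
  ]
}}

```text
time: 27.95
eef_pos: [497.2, 57.5, 115.6]
ee_rot: [0.037, 0.999, -0.0, -0.0]
contact_force: [-2.4, 1.6, -0.6]
width: 15.2
```

>>> {"api": "play_rows", "payload": {
  "targets": [
    [[10,-0.1,-1.2,0,0],[10,-0.1,-1.2,0,0],[10,0,0,0,0]]
  ]
}}

```text
time: 28.32
eef_pos: [497.2, 55.5, 115.6]
ee_rot: [0.037, 0.999, 0.0, -0.0]
contact_force: [-2.2, 4.2, -0.4]
width: 15.2
```

>>> {"api": "play_rows", "payload": {
  "targets": [
    [[10,-0.2,-1.4,0,0],[10,-0.2,-1.4,0,0],[10,0,0,0,0]]
  ]
}}

```text
time: 28.7
eef_pos: [497.1, 54.7, 115.6]
ee_rot: [0.036, 0.999, 0.003, -0.0]
contact_force: [-3.5, 11.0, 0.2]
width: 15.1
```

The dial moved 0.8 mm and the force rose to 11 N, so this is the dead stop. I'll relax the load, release and go over to the hatch bar.

>>> {"api": "play_rows", "payload": {
  "targets": [
    [[10,0.2,1.2,0,0],[10,0.2,1.2,0,0],[10,0,0,0,0],[40,0,0,0,0],[85,0,0,0,0],[85,0,0,0,0],[85,0,0,0,0],[85,0,0,0,0],[85,0,0,-30,0],[85,0,0,-40,0],[85,-12,-40,0,0],[85,-12,-50,0,0],[85,-12,-50,0,0],[85,-1,-29,0,0],[85,0,0,0,0],[85,0,0,0,0]]
  ]
}}

```text
time: 30.7
eef_pos: [521.5, -116.0, 185.5]
ee_rot: [0.037, 0.999, 0.0, -0.0]
contact_force: [0.9, -0.4, -0.4]
width: 84.9
```

```bash
python3 -c "
from h import *
rep()
im,_=arm.snapshot('scene')
cv2.imwrite('pics/s2.png',cv2.resize(im[140:260,220:360],None,fx=5,fy=5,interpolation=2)[:,:,::-1])"
```

```text
t 30.7 box [  0.28 -99.2 ] rad 173.11 ang -89.7 Frad 0.3 Ftan 1.0 Fz -0.4 w 84.9
```

View pics/s2.png

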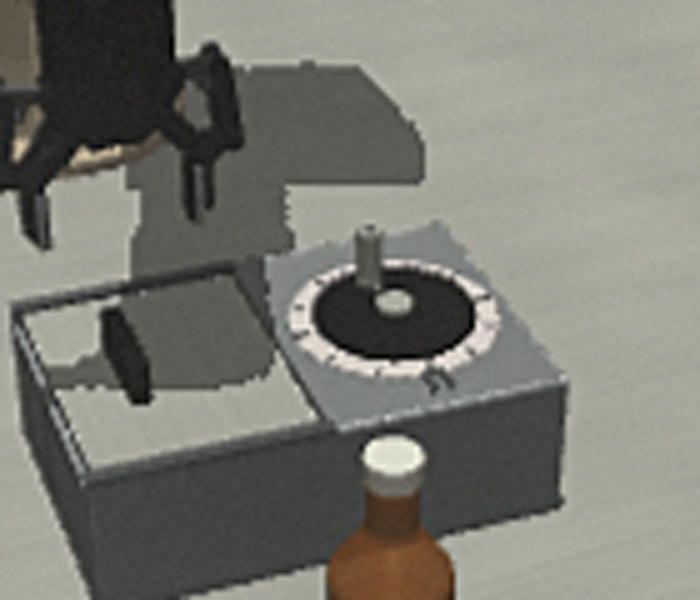

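The crank (crop pixel 370,255) stands near 6 o'clock and the gripper is over the bar (crop pixel 125,355). I'll lower and close on it.

>>> {"api": "play_rows", "payload": {
  "targets": [
    [[85,0,-0.8,25,0],[85,0,0,30,0],[85,0,0,15,0],[85,0,0,8,0],[85,0,0,0,0],[40,0,0,0,0],[8,0,0,0,0],[8,0,0,0,0],[8,0,0,0,0],[8,0,0,0,0],[8,0,0,0,0]]
  ]
}}

```text
time: 32.12
eef_pos: [521.8, -118.0, 108.1]
ee_rot: [0.037, 0.999, -0.001, 0.0]
contact_force: [-1.8, -4.2, 5.4]
width: 12.7
```

>>> {"api": "play_rows", "payload": {
  "targets": [
    [[8,0,-1.0,0,0],[8,0,-1.0,0,0],[8,0,-1.0,0,0],[8,0,0,0,0],[8,0,0,0,0]]
  ]
}}

```text
time: 32.75
eef_pos: [521.7, -119.1, 108.1]
ee_rot: [0.036, 0.999, 0.001, 0.0]
contact_force: [-1.3, 2.1, 6.7]
width: 12.6
```

>>> {"api": "play_rows", "payload": {
  "targets": [
    [[8,0,-1.0,0,0],[8,0,-1.0,0,0],[8,0,0,0,0],[8,0,0,0,0]]
  ]
}}

```text
time: 33.25
eef_pos: [521.6, -121.0, 108.1]
ee_rot: [0.036, 0.999, 0.001, 0.0]
contact_force: [-0.4, 2.4, 6.8]
width: 13.0
```

>>> {"api": "play_rows", "payload": {
  "targets": [
    [[8,0,-1.0,0,0],[8,0,-1.0,0,0],[8,0,0,0,0],[8,0,0,0,0]]
  ]
}}

```text
time: 33.75
eef_pos: [521.4, -123.0, 108.0]
ee_rot: [0.036, 0.999, 0.001, 0.0]
contact_force: [-0.2, 2.9, 7.5]
width: 12.9
```

It has moved 6 mm freely, so the hatch is unlocked. Sliding it open.

>>> {"api": "play_rows", "payload": {
  "targets": [
    [[8,0,-3,0,0],[8,0,-5,0,0],[8,0,-5,0,0],[8,0,-5,0,0],[8,0,-5,0,0],[8,0,-5,0,0],[8,0,-5,0,0],[8,0,-5,0,0],[8,0,-5,0,0],[8,0,-5,0,0],[8,0,-5,0,0],[8,0,-5,0,0],[8,0,-5,0,0],[8,0,-5,0,0],[8,0,-5,0,0],[8,0,-5,0,0],[8,0,-3,0,0],[8,0,0,0,0],[8,0,0,0,0]]
  ]
}}

```text
time: 36.12
eef_pos: [515.3, -204.2, 108.1]
ee_rot: [0.036, 0.999, 0.001, 0.0]
contact_force: [-2.5, 1.6, 6.2]
width: 12.5
```

```bash
python3 -c "
from h import *
rep()"
```

```text
t 36.12 box [   0.55 -187.63] rad 261.53 ang -89.8 Frad -1.4 Ftan -2.6 Fz 6.2 w 12.5
```

>>> {"api": "play_rows", "payload": {
  "targets": [
    [[8,0,-1.5,0,0],[8,0,0,0,0],[8,0,0,0,0],[40,0,0,0,0],[85,0,0,0,0],[85,0,0,0,0],[85,0,0,0,0],[85,0,0,0,0],[85,0,0,-30,0],[85,0,0,-40,0],[85,0,0,-40,0],[85,50,0,0,0],[85,50,0,0,0],[85,0,0,0,0],[85,0,0,0,0]]
  ]
}}

```text
time: 38.0
eef_pos: [416.0, -199.7, 218.1]
ee_rot: [0.037, 0.999, -0.0, 0.001]
contact_force: [1.1, -1.3, -0.3]
width: 85.1
```

```bash
python3 - <<'E'
from h import *
rep()
im,_=save('top','t9.png')
for q,z in(("hatch_grip",115),("paper_cup",0),("tub_lid",0),("syrup",0),("spade",0)):
    for k in arm.tip_of("top",q)[:1]:
        P=pix2z("top",k["uv"],z); print(q,round(k["confidence"],2),P.round(1),box(P).round(1))
E
```

```text
t 38.0 box [ -98.77 -190.43] rad 282.0 ang -110.4 Frad 0.7 Ftan 1.6 Fz -0.3 w 85.1
hatch_grip 0.93 [ 517.1 -202.1  115. ] [   2.2 -185.5]
paper_cup 0.95 [507.5 389.3   0. ] [-50.7 403.6]
tub_lid 0.9 [718.3 356.9   0. ] [161.9 386.8]
syrup 0.64 [771.3 -54.8   0. ] [244.9 -19.8]
spade 0.59 [ 500.3 -495.8    0. ] [   7.  -479.6]
```

View pics/t9.png

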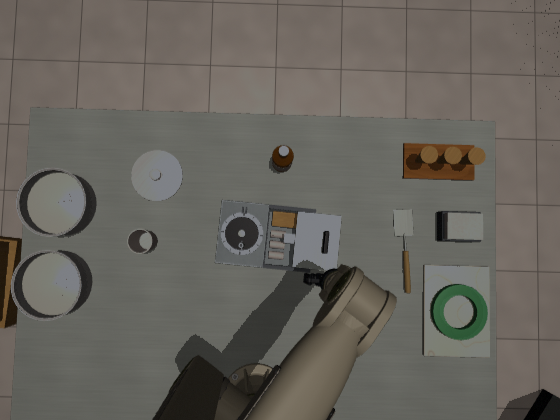

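The hatch is open with the bar at pixel (325,242) and the inside of the box showing. The gripper is clear, so I'm handing in.

```bash
python3 -c "
from station import arm
print(arm.sign_off())"
```

```text
the job is handed in; nothing more can be done
None
```

The lockbox is open and I handed the job in at about 38 s of the 72 s allowed; the sign-off gave no verdict.

- **Dialing:** I gripped the crank at about 1 o'clock and turned it counter-clockwise past 8 twice, stopping at 119° against 120° for 8. Then I turned it clockwise past 11 once, stopping at 31° against 30°. The last counter-clockwise turn was in slow steps, and the dial stopped dead at about 187° (just short of 6 o'clock). The tool read about 11 N there, against the 20 N limit.
- **Hatch:** In small test pulls it moved freely past 6 mm, so I slid it open, let go and backed away.

**Last checks**
- **Hatch opening:** it stands about 87–89 mm open by the arm's last position on the bar. The camera network put it lower, at about 85.5 mm, still above the required 80 mm.
- **Contact:** the gripper was clear, with about 1–2 N of sensor noise.
- **Bystanders:** the arm never went near them. The networks' before-and-after positions differ by up to 17 mm for the cup in the top view. I put that down to detection error, since the scene camera had already placed the cup 11 mm from the top view before anything moved.

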